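Find the rocking canister lid and hold it down

TASK

Of the five identical canisters in the wooden tray, one has a lid that is not seated and rocks when its edge is pressed. Press on the edges of the lids with the fingertips, one after another, until you find the one that rocks, then press that lid fully down in the middle and finish while still holding it down, so that a colleague can clip it. Do not lift any lid, and leave the flour shaker, the loaf tin and the jar where they stand.

Things in the scene. Friction and masses are not known exactly. Their poses are not given: they have to be found in the camera images.
- tray: Fixed wooden tray, 262 x 376 mm, walls 64 mm high, floor 12 mm thick; origin under its centre, x away from the robot, y to the left, z up. Six places in two rows of three, 115 mm apart both ways: five hold a canister, one holds the shaker; which is which changes.
- place0 (a point): Place 0 of the tray (near row, right, as the robot sees it): a point on the centre line of what stands there, at lid height: a canister's lid top is at this height, give or take 3 mm. It belongs to the tray and does not move when a lid is pressed. Axes as the tray.
- place1 (a point): Place 1 of the tray: near row, middle (as the robot sees it). Point and axes as place0. The canisters: fixed, plain steel, 86 mm across, each with a flat round aluminium lid 92 mm across whose skirt hangs 18 mm over the wall. All five look alike; four lids are rigid, and one, in any place, is not seated.
- place2 (a point): Place 2 of the tray: near row, left (as the robot sees it). Point and axes as place0.
- place3 (a point): Place 3 of the tray: far row, right (as the robot sees it). Point and axes as place0.
- place4 (a point): Place 4 of the tray: far row, middle (as the robot sees it). Point and axes as place0.
- place5 (a point): Place 5 of the tray: far row, left (as the robot sees it). Point and axes as place0.
- lid_down (a joint): The unseated lid (its place is not told): how far it is pressed down; 0 = proud on its springy gasket as at the start, 0.006 m = fully down on the rim. Pressed in the middle it starts to sink at about 6 N and needs about 9 N to be held fully down; it rises again when let go.
- rock_a (a joint): The unseated lid: rocking about one level line through its middle, rad, 0 = level. Pressed 30 mm from its middle with 1 to 2 N it tips until its edge meets the rim, about 4 mm down under the finger, and springs level when let go. The lid may be turned any way, so rock_a, rock_b or both reach 0.08 or more, of either sign. A seated lid gives nothing: the readings stay 0.
- rock_b (a joint): The same about the level line at right angles to that of rock_a.
- lid_lift (a joint): The unseated lid: how far it has been pulled up off its canister, 0 = not lifted, m. It should stay 0.
- shaker_mid (a point): Loose steel flour shaker standing in the sixth place of the tray, 60 mm across and 104 mm high; the point is on its axis half-way up (52 mm over its foot). It stands about as high as the lids. Leave it alone.
- loaf_tin: Loose empty loaf tin on the bench to the left of the tray, 110 x 210 x 70 mm; origin under its centre. Leave it alone.
- jar: Loose glass jar on the bench to the right of the tray, 72 mm across and 100 mm high; origin under its centre. Leave it alone.

How it is judged:
By the outcome, as a careful person would: the job done as asked, in the order asked, and still so for the second after the job is handed in, while the arm keeps its last pose, push and grip.
It also fails if it takes over 64 s, if anything falls off the work surface, if the arm or the gripper's body presses on something with over 40 N, if the wrist force passes 120 N, or if a joint passes its speed limit or range.

ROBOT

A 7-joint arm with a two-finger parallel gripper is mounted at the origin on the work surface. World frame = base frame: x ahead of the robot, y to its left, z up, the work surface at z = 0. Lengths are in m, angles in rad, forces in N, time in s.
With the tool pointing down it reaches from about 0.425 to 0.875 m from the base axis. Payload 9.9 kg.
Tool frame: the origin (TCP) lies between the finger pads; the fingertips stand 11 mm ahead of it and the grasp point (between the pads) lies 8 mm behind it; z points along the fingers, y is the direction in which the jaws open and shut (so a half turn about z gives the same grasp; the last joint's range is limited). The gripper opens to 85 mm and grips with 20 to 120 N. Pads are 22 mm wide; open, the fingers measure 114 mm over their backs; the gripper's body (76 mm by 85 mm) begins 54 mm behind the grasp point. The pads swing forward as they close: fully open they stand 13 mm farther back than shut.
Start: joints at [-1.211, 0.576, 0.025, 1.437, -0.015, 1.129, -0.057], TCP at [0.29, 0.61, 0.242] pointing down, gripper open.
Joint ranges: [-2.76, 2.76], [-0.34, 2.15], [-1.52, 1.57], [0.19, 2.46], [-1.09, 4.23], [0.17, 1.99], [-2.82, 2.82]. Speed limits (rad/s): [2.22, 2.22, 3.01, 3.01, 3.14, 3.14, 3.14].

INTERFACE

Orientations are given as a unit quaternion [w, x, y, z].
In Python, from bench import * gives the robot as it stands. The module is installed in compiled form; this text tells all that it offers.
- The arm moves only by the tool play_rows, never from a script. Its argument "plan" is a list of rows, each a list of 6 numbers: the shift along the tool's x, y, z in m, then the turn, a rotation vector about the tool's x, y, z in degrees. A call has 1 to 12 rows; each row shifts and turns the commanded pose from where the row before left it, along the tool's axes as they then stand; what a row does not reach is not made up. A row lasts 1/8 s, in which the tool goes at most 62.5 mm and 10.7 degrees, less where a joint would pass 70% of its speed; a pose out of reach is approached as far as the arm can. A call is refused whole if a number of a shift passes 0.0625 or a number of a turn 10.7, either way. A call with a gripper value outside its range is refused whole. "hand" is the closure, from -1 (fully open) to 1 (shut), set as the call begins (left out, the last holds). The fingers move at their own pace and stop on an object; the grip force is fixed at half the most. Time passes only in rows, so rows that do not move let the fingers close. It gives the time, the measured TCP pose, the force and the opening at its end, in the units of the state.
- state(): the state, without advancing time (a new reading comes with each control period).
- get_image(name): name is "scene" or "top" or "wrist"; returns the picture (480x640x3 uint8, red, green, blue); there is no depth.
- camera_params(name): a dict with "camera_matrix" (3x3 intrinsics, pixels), "k1" (the pictures are not rectified: a ray, as slopes to the right and down, at radius r is drawn at 1 + k1 r^2 times it, then the intrinsics apply), "R" (3x3) and "t" (3): a world point X has camera coordinates R X + t; the wrist camera has in their place "tool_from_camera" (4x4, takes a point from camera to tool coordinates, whose origin is the TCP and whose axes are the flange's). Camera axes: x right, y down, z forward; pixel columns grow to the right and rows downward; lengths in m; the calibration is good to about 2 mm. A picture is of the moment at which its call begins: read the wrist's pose just before it. camera_params takes no time and is no camera call.
- hand_in(): hands the job in, once; it reports no verdict.
The state is a dict: "time": time; "joint_pos": joint angles; "qvel": joint speeds; "joint_torque": joint torques, N m; "eef_pos": TCP position; "orientation": TCP orientation; "ft_force": force on the tool from outside, world axes, zero at the start; "moment": the same for the moment, N m; "width": finger opening in m.
Only numpy, scipy, OpenCV 4.12 (cv2) and the standard library are available. Lean on these libraries where they do the work, as an engineer would, in place of code of your own. Each camera call takes 0.05 s, during which the arm holds its last target. There are 200 camera calls.

## Working session

There is one attempt and no reset: what is moved stays moved. The work goes in short steps, Python scripts to look and compute and a tool call to move; the robot and the scene stay as the last step left them, time stands still between calls to the robot, and variables do not carry over. Pictures are saved under pics/ and viewed, about 8 in all and at most 12, crops included, and the job is handed in when it is done.

Besides the shell and the picture viewer there is one more tool, called after "Request:" by a JSON object that holds its "name" and its "arguments". play_rows: Moves the arm, as the interface text tells. Its arguments: {"type":"object","properties":{"plan":{"type":"array","items":{"type":"array","items":{"type":"number"}}},"hand":{"type":"number"}},"required":["plan"]}

```bash
mkdir -p pics
python3 - <<'E'
from bench import *
import cv2,numpy as np
s=state();print({k:np.round(v,3) for k,v in s.items()})
for n in("top","scene"):
    im=get_image(n);cv2.imwrite(f"pics/{n}0.png",im[:,:,::-1])
    p=camera_params(n);print(n,p)
print(camera_params("wrist"))
E
```

```text
{'time': np.float64(0.0), 'joint_pos': array([-1.211,  0.577,  0.025,  1.438, -0.015,  1.129, -0.057]), 'qvel': array([ 0.001, -0.003, -0.001,  0.001,  0.001,  0.001, -0.   ]), 'joint_torque': array([-1.0000e-03, -7.6577e+01,  2.2510e+00, -2.8597e+01,  1.5000e-02,
        1.3000e-02, -0.0000e+00]), 'eef_pos': array([0.29 , 0.609, 0.241]), 'orientation': array([-0.   ,  0.22 ,  0.975, -0.001]), 'ft_force': array([ 0.138,  0.336, -0.829]), 'moment': array([-0.004,  0.001, -0.036]), 'width': np.float64(0.085)}
top {'camera_matrix': array([[467.98913339,   0.        , 318.82733755],
       [  0.        , 467.98913339, 240.50060147],
       [  0.        ,   0.        ,   1.        ]]), 'k1': -0.1182363493186507, 'R': array([[ 0.00257485, -0.99999433, -0.00217185],
       [-0.99597588, -0.00236992, -0.08959037],
       [ 0.08958472,  0.00239379, -0.99597633]]), 't': array([0.0490047 , 0.54181698, 1.01577588])}
scene {'camera_matrix': array([[526.00818915,   0.        , 319.29712311],
       [  0.        , 526.00818915, 238.75927421],
       [  0.        ,   0.        ,   1.        ]]), 'k1': -0.09794011588918214, 'R': array([[-0.77816226,  0.62785589, -0.01613924],
       [ 0.4256581 ,  0.50831556, -0.74861904],
       [-0.46182105, -0.58941688, -0.66280393]]), 't': array([ 0.40463968, -0.17328504,  1.51571279])}
{'camera_matrix': array([[336.2488674 ,   0.        , 319.55156346],
       [  0.        , 336.2488674 , 244.70029913],
       [  0.        ,   0.        ,   1.        ]]), 'k1': 0.0028546527250876167, 'tool_from_camera': array([[ 6.79779278e-04, -9.48907083e-01, -3.15554885e-01,
         8.23239175e-02],
       [ 9.99999666e-01,  7.88515348e-04, -2.16915508e-04,
         2.65252054e-04],
       [ 4.54652532e-04, -3.15554632e-01,  9.48907302e-01,
        -1.31459159e-01],
       [ 0.00000000e+00,  0.00000000e+00,  0.00000000e+00,
         1.00000000e+00]])}
```

View pics/top0.png

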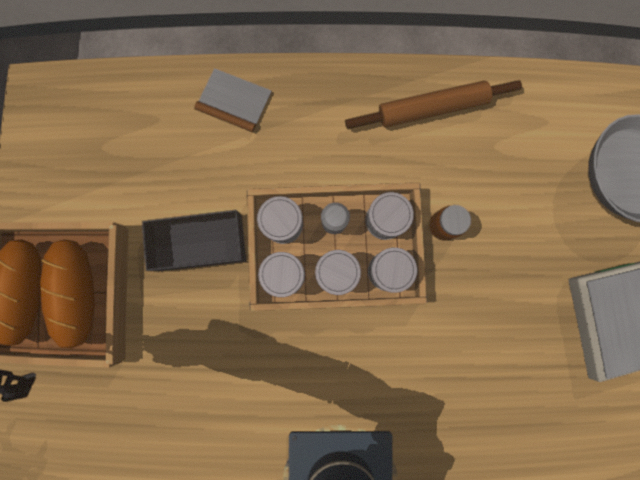

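View pics/scene0.png

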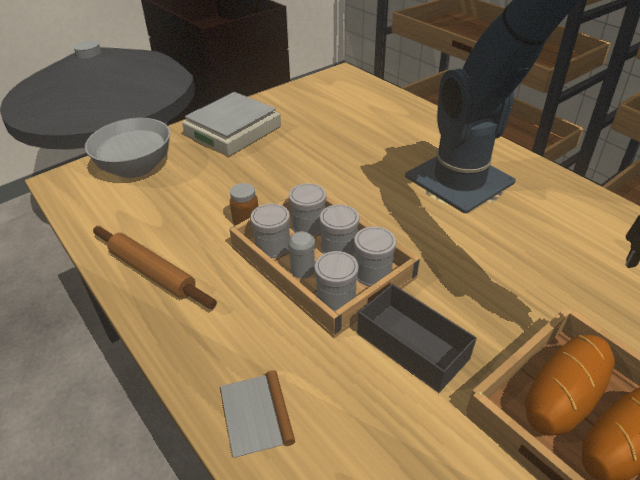

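The top view shows lids at about (280,218), (390,214), (281,274), (338,272) and (394,270). The shaker is at (335,217), which is place 4 (far middle). The tin is to the left at (195,241) and the jar to the right at (453,222). In the scene view the lid tops are at about (336,265), (270,216), (375,239), (339,217) and (307,193).

```bash
cat > h.py <<'E'
import numpy as np,cv2
from bench import *
from scipy.spatial.transform import Rotation as Ro
def ray(n,uv):
    p=camera_params(n);d=cv2.undistortPoints(np.array([[uv]],float),p["camera_matrix"],np.array([p["k1"],0,0,0.]))[0,0] if 0 else None
    K=p["camera_matrix"];x=np.array([(uv[0]-K[0,2])/K[0,0],(uv[1]-K[1,2])/K[1,1]]);u=x.copy()
    for _ in range(20):u=x/(1+p["k1"]*(u@u))
    R=np.array(p["R"]);t=np.array(p["t"])
    return -R.T@t,R.T@np.array([u[0],u[1],1])
def onz(n,uv,z):
    c,d=ray(n,uv);return c+d*(z-c[2])/d[2]
E
python3 - <<'E'
from h import *
g=cv2.imread("pics/top0.png",0)
c=cv2.HoughCircles(cv2.resize(g[180:310,240:430],None,fx=4,fy=4,interpolation=cv2.INTER_CUBIC),cv2.HOUGH_GRADIENT,1.5,150,param1=120,param2=40,minRadius=75,maxRadius=105)[0]
sc=np.array([(336,265),(270,216),(375,239),(339,217),(307,193)])
for x,y,r in c:
    uv=np.array([240+(x+.5)/4-.5,180+(y+.5)/4-.5]);best=None
    c1,d1=ray("top",uv)
    for s in sc:
        c2,d2=ray("scene",s)
        k=np.linalg.lstsq(np.c_[d1,-d2],c2-c1,rcond=None)[0]
        a=c1+k[0]*d1;b=c2+k[1]*d2;e=np.linalg.norm(a-b)
        if best is None or e<best[0]:best=(e,(a+b)/2,s)
    print(uv.round(1),r/4,"tri",best[1].round(3),round(best[0],4),best[2],"z.12",onz("top",uv,.12).round(3))
E
```

```text
[392.8 215.1] 20.175 tri [ 0.587 -0.102  0.105] 0.0028 [270 216] z.12 [ 0.585 -0.1    0.12 ]
```

Run:
```python
from h import *
im=cv2.imread("pics/top0.png");hsv=cv2.cvtColor(im,cv2.COLOR_BGR2HSV)
m=((hsv[...,1]<60)&(hsv[...,2]>110)).astype(np.uint8)
m[:180]=0;m[310:]=0;m[:,:245]=0;m[:,425:]=0
m=cv2.morphologyEx(m,cv2.MORPH_OPEN,np.ones((3,3)))
n,l,st,ce=cv2.connectedComponentsWithStats(m)
cs,_=cv2.findContours(m,cv2.RETR_EXTERNAL,cv2.CHAIN_APPROX_NONE)
sc=np.array([(336,265),(270,216),(375,239),(339,217),(307,193)])
for c in cs:
    if cv2.contourArea(c)<150:continue
    (x,y),r=cv2.minEnclosingCircle(c);uv=np.array([x,y])
    c1,d1=ray("top",uv);best=None
    for s in sc:
        c2,d2=ray("scene",s)
        k=np.linalg.lstsq(np.c_[d1,-d2],c2-c1,rcond=None)[0]
        a=c1+k[0]*d1;b=c2+k[1]*d2;e=np.linalg.norm(a-b)
        if best is None or e<best[0]:best=(e,(a+b)/2,s)
    print(uv.round(1),round(r,1),cv2.boundingRect(c),"tri",best[1].round(3),round(best[0],4),"z.12",onz("top",uv,.12).round(3))
crop=cv2.resize(im[180:310,240:480],None,fx=3.3,fy=3.3,interpolation=cv2.INTER_CUBIC);cv2.imwrite("pics/crop.png",crop)
```

```text
[280.9 274.1] 22.8 (259, 252, 45, 45) tri [0.465 0.127 0.118] 0.0016 z.12 [0.465 0.126 0.12 ]
[337.5 272. ] 22.9 (315, 250, 46, 45) tri [0.47  0.012 0.111] 0.0008 z.12 [0.47  0.012 0.12 ]
[393.6 269.8] 23.0 (372, 248, 45, 44) tri [ 0.474 -0.101  0.118] 0.0002 z.12 [ 0.474 -0.101  0.12 ]
[333.3 216.1] 12.4 (322, 205, 24, 24) tri [0.567 0.024 0.233] 0.0004 z.12 [0.583 0.021 0.12 ]
[279. 218.] 22.5 (257, 197, 45, 43) tri [0.564 0.121 0.229] 0.0001 z.12 [0.579 0.131 0.12 ]
[390.5 213.9] 22.1 (369, 192, 44, 44) tri [ 0.589 -0.097  0.109] 0.0015 z.12 [ 0.588 -0.096  0.12 ]
```

View pics/crop.png

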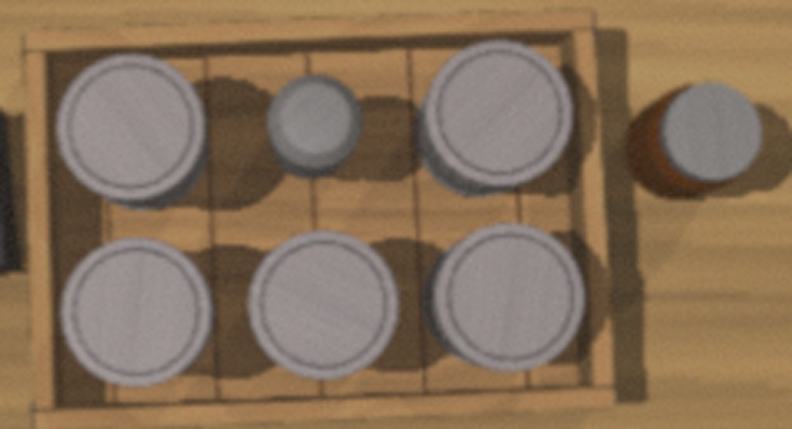

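The lids are where they should be: spacing about 115 mm, tray yaw about +2.3°, tops at roughly z = 0.118. I'll shut the fingers, turn the tool axes square to the world and travel high to place 5.

Request:
{"name": "play_rows", "arguments": {"plan": [[0,0,0,0,0,-8.5],[0,0,0,0,0,-8.5],[0,0,0,0,0,-8.5],[-0.032,-0.05,0,0,0,0],[-0.032,-0.05,0,0,0,0],[-0.032,-0.05,0,0,0,0],[-0.032,-0.05,0,0,0,0],[-0.032,-0.05,0,0,0,0],[-0.032,-0.05,0,0,0,0],[-0.032,-0.05,0,0,0,0],[-0.032,-0.05,0,0,0,0],[-0.032,-0.05,0,0,0,0]], "hand": 1}}

```text
time: 1.6
eef_pos: [0.5791, 0.1583, 0.2421]
orientation: [-0.0, -0.001, 1.0, -0.0]
ft_force: [0.9, 0.3, -0.1]
width: 0.0001
```

Request:
{"name": "play_rows", "arguments": {"plan": [[0,0,0.045,0,0,0],[0,0,0.045,0,0,0],[0,0,0.01,0,0,0],[0,0,0,0,0,0]]}}

```text
time: 2.1
eef_pos: [0.5784, 0.1601, 0.1425]
orientation: [-0.0, -0.001, 1.0, -0.0]
ft_force: [0.1, 0.2, 0.7]
width: 0.0003
```

Request:
{"name": "play_rows", "arguments": {"plan": [[0,0,0.002,0,0,0],[0,0,0,0,0,0]]}}

```text
time: 2.35
eef_pos: [0.579, 0.1603, 0.1416]
orientation: [0.001, -0.001, 1.0, 0.0]
ft_force: [0.6, 0.4, 0.0]
width: -0.0001
```

Request:
{"name": "play_rows", "arguments": {"plan": [[0,0,0.002,0,0,0],[0,0,0,0,0,0]]}}

```text
time: 2.6
eef_pos: [0.5784, 0.16, 0.1385]
orientation: [0.0, -0.001, 1.0, 0.0]
ft_force: [0.9, -0.5, 0.6]
width: 0.0002
```

Request:
{"name": "play_rows", "arguments": {"plan": [[0,0,0.002,0,0,0],[0,0,0,0,0,0]]}}

```text
time: 2.85
eef_pos: [0.5783, 0.1599, 0.1361]
orientation: [-0.0, -0.001, 1.0, -0.0]
ft_force: [-0.1, 0.2, -0.2]
width: -0.0004
```

Request:
{"name": "play_rows", "arguments": {"plan": [[0,0,0.002,0,0,0],[0,0,0,0,0,0]]}}

```text
time: 3.1
eef_pos: [0.5783, 0.1599, 0.1341]
orientation: [-0.0, -0.001, 1.0, -0.0]
ft_force: [0.4, -0.4, 0.3]
width: -0.0002
```

Request:
{"name": "play_rows", "arguments": {"plan": [[0,0,0.002,0,0,0],[0,0,0,0,0,0]]}}

```text
time: 3.35
eef_pos: [0.5783, 0.16, 0.1321]
orientation: [-0.0, -0.001, 1.0, -0.0]
ft_force: [0.3, -0.1, -0.5]
width: 0.0001
```

Request:
{"name": "play_rows", "arguments": {"plan": [[0,0,0.001,0,0,0],[0,0,0,0,0,0]]}}

```text
time: 3.6
eef_pos: [0.5784, 0.1599, 0.1313]
orientation: [-0.0, -0.001, 1.0, -0.0]
ft_force: [-0.2, 0.1, -0.6]
width: -0.0
```

Request:
{"name": "play_rows", "arguments": {"plan": [[0,0,0.001,0,0,0],[0,0,0,0,0,0]]}}

```text
time: 3.85
eef_pos: [0.5783, 0.16, 0.1302]
orientation: [-0.0, -0.001, 1.0, -0.0]
ft_force: [0.1, 0.2, -0.0]
width: -0.0003
```

Request:
{"name": "play_rows", "arguments": {"plan": [[0,0,0.001,0,0,0],[0,0,0,0,0,0]]}}

```text
time: 4.1
eef_pos: [0.5783, 0.16, 0.1292]
orientation: [-0.0, -0.001, 1.0, -0.0]
ft_force: [0.3, -0.1, 0.3]
width: 0.0002
```

Request:
{"name": "play_rows", "arguments": {"plan": [[0,0,0.001,0,0,0],[0,0,0,0,0,0]]}}

```text
time: 4.35
eef_pos: [0.5783, 0.16, 0.1282]
orientation: [-0.0, -0.001, 1.0, -0.0]
ft_force: [0.5, 0.2, -0.4]
width: -0.0001
```

Request:
{"name": "play_rows", "arguments": {"plan": [[0,0,0.001,0,0,0],[0,0,0,0,0,0]]}}

```text
time: 4.6
eef_pos: [0.5783, 0.16, 0.1272]
orientation: [-0.0, -0.001, 1.0, -0.0]
ft_force: [-0.7, 0.2, -0.8]
width: 0.0001
```

Request:
{"name": "play_rows", "arguments": {"plan": [[0,0,0.001,0,0,0],[0,0,0,0,0,0]]}}

```text
time: 4.85
eef_pos: [0.5783, 0.16, 0.1262]
orientation: [-0.0, -0.001, 1.0, -0.0]
ft_force: [-0.3, -0.0, -0.3]
width: -0.0004
```

Request:
{"name": "play_rows", "arguments": {"plan": [[0,0,0.001,0,0,0],[0,0,0,0,0,0]]}}

```text
time: 5.1
eef_pos: [0.5783, 0.16, 0.1252]
orientation: [-0.0, -0.001, 1.0, -0.0]
ft_force: [-1.1, -0.0, 0.4]
width: 0.0002
```

Request:
{"name": "play_rows", "arguments": {"plan": [[0,0,0.001,0,0,0],[0,0,0,0,0,0]]}}

```text
time: 5.35
eef_pos: [0.5784, 0.1599, 0.1242]
orientation: [-0.0, -0.001, 1.0, -0.0]
ft_force: [0.3, -0.0, 0.6]
width: -0.0
```

Request:
{"name": "play_rows", "arguments": {"plan": [[0,0,0.001,0,0,0],[0,0,0,0,0,0]]}}

```text
time: 5.6
eef_pos: [0.5783, 0.1599, 0.1232]
orientation: [-0.0, -0.001, 1.0, -0.0]
ft_force: [-0.5, -0.4, -0.0]
width: -0.0002
```

Request:
{"name": "play_rows", "arguments": {"plan": [[0,0,0.001,0,0,0],[0,0,0,0,0,0]]}}

```text
time: 5.85
eef_pos: [0.5784, 0.1599, 0.1222]
orientation: [-0.0, -0.001, 1.0, -0.0]
ft_force: [-0.4, 0.0, -0.5]
width: -0.0004
```

Request:
{"name": "play_rows", "arguments": {"plan": [[0,0,0.001,0,0,0],[0,0,0,0,0,0]]}}

```text
time: 6.1
eef_pos: [0.5784, 0.16, 0.1222]
orientation: [0.0, -0.001, 1.0, 0.0]
ft_force: [-3.1, -0.5, 9.2]
width: 0.0005
```

Request:
{"name": "play_rows", "arguments": {"plan": [[0,0,0.001,0,0,0],[0,0,0,0,0,0]]}}

```text
time: 6.35
eef_pos: [0.5784, 0.16, 0.1221]
orientation: [0.0, -0.001, 1.0, 0.0]
ft_force: [-5.8, -1.0, 19.4]
width: 0.0001
```

Run:
```python
from bench import *
import cv2
cv2.imwrite("pics/w1.png",get_image("wrist")[:,:,::-1])
```

```text
(no output)
```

View pics/w1.png

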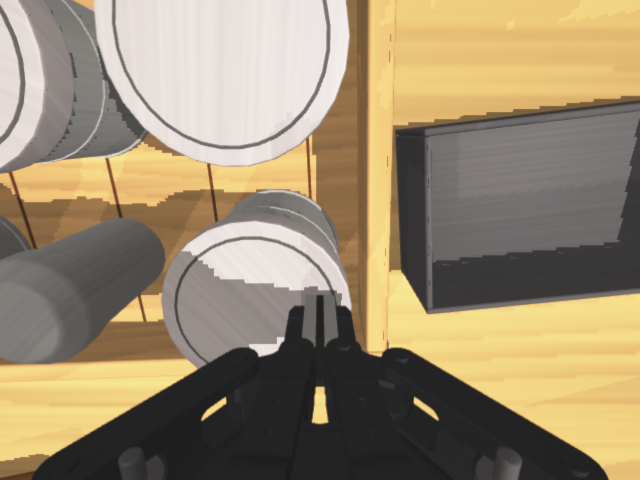

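The wrist view shows the fingertips at (320,300), on place 5's lid near its left edge; the lid's centre is at about (258,305). Place 5 is rigid: nothing down to TCP z 0.122, then 9 to 10 N per commanded mm with no give. So the lid top is at about 0.111. Next is place 2's outer edge.

Request:
{"name": "play_rows", "arguments": {"plan": [[0,0,-0.02,0,0,0],[0.038,-0.001,0,0,0,0],[0.038,-0.001,0,0,0,0],[0.038,-0.002,0,0,0,0],[0,0,0.011,0,0,0],[0,0,0,0,0,0]]}}

```text
time: 7.15
eef_pos: [0.4649, 0.1559, 0.1289]
orientation: [-0.0, -0.001, 1.0, -0.0]
ft_force: [-0.1, -0.0, -0.2]
width: -0.0001
```

Request:
{"name": "play_rows", "arguments": {"plan": [[0,0,0.001,0,0,0],[0,0,0.001,0,0,0],[0,0,0,0,0,0]]}}

```text
time: 7.52
eef_pos: [0.4647, 0.1558, 0.1272]
orientation: [-0.0, -0.0, 1.0, -0.0]
ft_force: [-1.2, -0.0, -0.1]
width: 0.0002
```

Request:
{"name": "play_rows", "arguments": {"plan": [[0,0,0.001,0,0,0],[0,0,0,0,0,0]]}}

```text
time: 7.78
eef_pos: [0.4644, 0.1558, 0.1263]
orientation: [-0.0, -0.001, 1.0, -0.0]
ft_force: [-0.7, -0.2, 0.7]
width: -0.0002
```

Request:
{"name": "play_rows", "arguments": {"plan": [[0,0,0.001,0,0,0],[0,0,0,0,0,0]]}}

```text
time: 8.02
eef_pos: [0.4645, 0.1559, 0.1261]
orientation: [0.0, -0.001, 1.0, 0.0]
ft_force: [-4.0, -0.0, 11.5]
width: 0.0
```

Place 2 is also rigid: free at 0.1263, then 11.5 N within 1 mm. Next is place 1's near edge.

Request:
{"name": "play_rows", "arguments": {"plan": [[0,0,-0.02,0,0,0],[0.008,-0.048,0,0,0,0],[0.008,-0.048,0,0,0,0],[0.008,-0.048,0,0,0,0],[0,0,0.013,0,0,0],[0,0,0,0,0,0]]}}

```text
time: 8.78
eef_pos: [0.4403, 0.0122, 0.1317]
orientation: [-0.001, -0.001, 1.0, 0.0]
ft_force: [-0.1, 0.6, -0.2]
width: 0.0001
```

Request:
{"name": "play_rows", "arguments": {"plan": [[0,0,0.001,0,0,0],[0,0,0.001,0,0,0],[0,0,0,0,0,0]]}}

```text
time: 9.15
eef_pos: [0.4406, 0.0124, 0.1303]
orientation: [-0.0, -0.001, 1.0, 0.0]
ft_force: [-0.4, -0.1, -0.0]
width: -0.0001
```

Request:
{"name": "play_rows", "arguments": {"plan": [[0,0,0.001,0,0,0],[0,0,0.001,0,0,0],[0,0,0,0,0,0]]}}

```text
time: 9.52
eef_pos: [0.4405, 0.0118, 0.1282]
orientation: [-0.0, -0.001, 1.0, -0.0]
ft_force: [-0.2, -0.2, 0.9]
width: 0.0
```

Request:
{"name": "play_rows", "arguments": {"plan": [[0,0,0.001,0,0,0],[0,0,0,0,0,0]]}}

```text
time: 9.78
eef_pos: [0.4405, 0.0118, 0.1272]
orientation: [-0.0, -0.001, 1.0, -0.0]
ft_force: [0.1, -0.1, -0.1]
width: -0.0004
```

Request:
{"name": "play_rows", "arguments": {"plan": [[0,0,0.001,0,0,0],[0,0,0,0,0,0]]}}

```text
time: 10.02
eef_pos: [0.4405, 0.0118, 0.1262]
orientation: [-0.0, -0.001, 1.0, -0.0]
ft_force: [0.5, -0.4, -0.2]
width: -0.0001
```

Request:
{"name": "play_rows", "arguments": {"plan": [[0,0,0.001,0,0,0],[0,0,0,0,0,0]]}}

```text
time: 10.28
eef_pos: [0.4405, 0.0118, 0.1252]
orientation: [-0.0, -0.001, 1.0, -0.0]
ft_force: [0.5, -0.1, 0.3]
width: -0.0004
```

Request:
{"name": "play_rows", "arguments": {"plan": [[0,0,0.001,0,0,0],[0,0,0,0,0,0]]}}

```text
time: 10.52
eef_pos: [0.4405, 0.0118, 0.1242]
orientation: [-0.0, -0.001, 1.0, -0.0]
ft_force: [0.1, 0.1, -0.8]
width: 0.0001
```

Request:
{"name": "play_rows", "arguments": {"plan": [[0,0,0.001,0,0,0],[0,0,0,0,0,0]]}}

```text
time: 10.78
eef_pos: [0.4405, 0.0118, 0.1232]
orientation: [-0.0, -0.001, 1.0, -0.0]
ft_force: [-0.2, -0.1, 0.1]
width: 0.0004
```

Request:
{"name": "play_rows", "arguments": {"plan": [[0,0,0.001,0,0,0],[0,0,0,0,0,0]]}}

```text
time: 11.02
eef_pos: [0.4405, 0.0118, 0.1223]
orientation: [-0.0, -0.001, 1.0, -0.0]
ft_force: [-0.4, 1.1, 1.2]
width: -0.0
```

Request:
{"name": "play_rows", "arguments": {"plan": [[0,0,0.001,0,0,0],[0,0,0,0,0,0]]}}

```text
time: 11.28
eef_pos: [0.4402, 0.0118, 0.1212]
orientation: [-0.0, -0.001, 1.0, -0.0]
ft_force: [-2.7, -0.5, 2.2]
width: -0.0
```

Request:
{"name": "play_rows", "arguments": {"plan": [[0,0,0.001,0,0,0],[0,0,0,0,0,0]]}}

```text
time: 11.52
eef_pos: [0.44, 0.0118, 0.1202]
orientation: [-0.001, -0.001, 1.0, -0.0]
ft_force: [-3.9, -0.1, 4.9]
width: 0.0
```

Request:
{"name": "play_rows", "arguments": {"plan": [[0,0,0.001,0,0,0],[0,0,0,0,0,0]]}}

```text
time: 11.78
eef_pos: [0.4401, 0.0118, 0.1192]
orientation: [-0.0, -0.001, 1.0, -0.0]
ft_force: [-4.8, 0.3, 5.8]
width: 0.0001
```

Request:
{"name": "play_rows", "arguments": {"plan": [[0,0,0.001,0,0,0],[0,0,0,0,0,0]]}}

```text
time: 12.02
eef_pos: [0.4404, 0.0118, 0.1184]
orientation: [-0.0, -0.001, 1.0, -0.0]
ft_force: [-4.9, -0.7, 8.6]
width: -0.0004
```

Run:
```python
from bench import *
import cv2
cv2.imwrite("pics/w2.png",get_image("wrist")[:,:,::-1])
print(state()["ft_force"],state()["eef_pos"])
```

```text
[-5.40134636  0.68394819  9.21341381] [0.44042463 0.01172922 0.11844871]
```

View pics/w2.png

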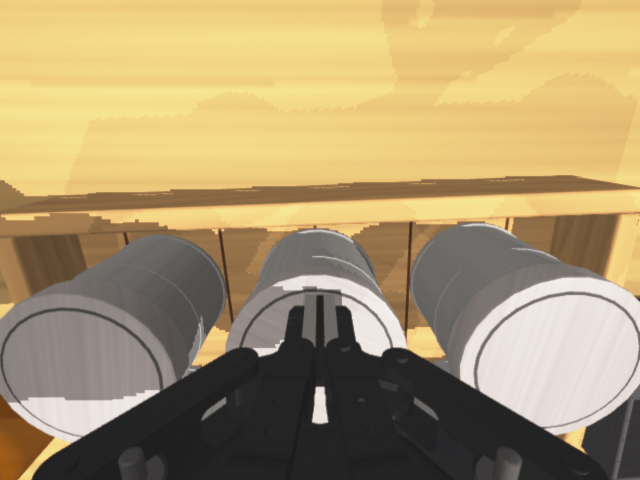

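The wrist view shows the tips at (320,300), on the near edge of the middle lid (place 1). That lid gave way over about 4 mm, from 0.1223 to 0.1184, with force rising slowly from 1 N. The rigid ones took 10 N per mm, so place 1 is the rocking lid. I'll let go and press it in the middle.

Request:
{"name": "play_rows", "arguments": {"plan": [[0,0,-0.02,0,0,0],[-0.015,0,0,0,0,0],[-0.015,0,0,0,0,0],[0,0,0,0,0,0],[0,0,0.013,0,0,0],[0,0,0,0,0,0]]}}

```text
time: 12.82
eef_pos: [0.4695, 0.0118, 0.124]
orientation: [-0.001, -0.001, 1.0, -0.0]
ft_force: [-1.0, 0.7, -0.4]
width: -0.0002
```

Request:
{"name": "play_rows", "arguments": {"plan": [[0,0,0.001,0,0,0],[0,0,0.001,0,0,0],[0,0,0,0,0,0]]}}

```text
time: 13.2
eef_pos: [0.4705, 0.0118, 0.1234]
orientation: [0.0, -0.001, 1.0, -0.0]
ft_force: [-0.8, 0.9, -0.0]
width: 0.0001
```

Request:
{"name": "play_rows", "arguments": {"plan": [[0,0,0.001,0,0,0],[0,0,0,0,0,0]]}}

```text
time: 13.45
eef_pos: [0.4707, 0.0119, 0.1226]
orientation: [0.0, -0.001, 1.0, 0.0]
ft_force: [-1.5, 0.7, 4.6]
width: -0.0001
```

Request:
{"name": "play_rows", "arguments": {"plan": [[0,0,0.001,0,0,0],[0,0,0,0,0,0]]}}

```text
time: 13.7
eef_pos: [0.4707, 0.0119, 0.1216]
orientation: [0.0, -0.001, 1.0, 0.0]
ft_force: [-0.6, 0.1, 6.3]
width: -0.0005
```

Request:
{"name": "play_rows", "arguments": {"plan": [[0,0,0.001,0,0,0],[0,0,0,0,0,0]]}}

```text
time: 13.95
eef_pos: [0.4707, 0.0119, 0.1206]
orientation: [0.0, -0.001, 1.0, 0.0]
ft_force: [-0.9, 0.4, 6.7]
width: 0.0002
```

Request:
{"name": "play_rows", "arguments": {"plan": [[0,0,0.001,0,0,0],[0,0,0,0,0,0]]}}

```text
time: 14.2
eef_pos: [0.4708, 0.0119, 0.1197]
orientation: [0.0, -0.001, 1.0, 0.0]
ft_force: [-1.8, 0.6, 6.9]
width: -0.0003
```

The lid sinks at 6 to 7 N, as the loose one should. I'll go on to the rim.

Request:
{"name": "play_rows", "arguments": {"plan": [[0,0,0.001,0,0,0],[0,0,0.001,0,0,0],[0,0,0,0,0,0]]}}

```text
time: 14.58
eef_pos: [0.4708, 0.0119, 0.1177]
orientation: [0.0, -0.001, 1.0, 0.0]
ft_force: [-0.5, -0.6, 8.2]
width: -0.0002
```

Request:
{"name": "play_rows", "arguments": {"plan": [[0,0,0.001,0,0,0],[0,0,0,0,0,0]]}}

```text
time: 14.82
eef_pos: [0.4707, 0.0119, 0.1169]
orientation: [0.0, -0.001, 1.0, 0.0]
ft_force: [-3.0, 0.2, 10.5]
width: 0.0004
```

Request:
{"name": "play_rows", "arguments": {"plan": [[0,0,0.001,0,0,0],[0,0,0,0,0,0]]}}

```text
time: 15.08
eef_pos: [0.4708, 0.0119, 0.1166]
orientation: [0.001, -0.001, 1.0, 0.0]
ft_force: [-5.5, 0.5, 22.5]
width: -0.0002
```

The lid sank 6 mm and stopped hard at 22 N. I'll hold briefly, check and hand in.

Request:
{"name": "play_rows", "arguments": {"plan": [[0,0,0,0,0,0],[0,0,0,0,0,0],[0,0,0,0,0,0],[0,0,0,0,0,0]]}}

```text
time: 15.58
eef_pos: [0.4708, 0.0119, 0.1167]
orientation: [0.001, -0.001, 1.0, 0.0]
ft_force: [-5.6, 1.0, 22.3]
width: -0.0002
```

Run:
```python
from bench import *
import cv2
cv2.imwrite("pics/end.png",get_image("scene")[:,:,::-1])
```

```text
(no output)
```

View pics/end.png

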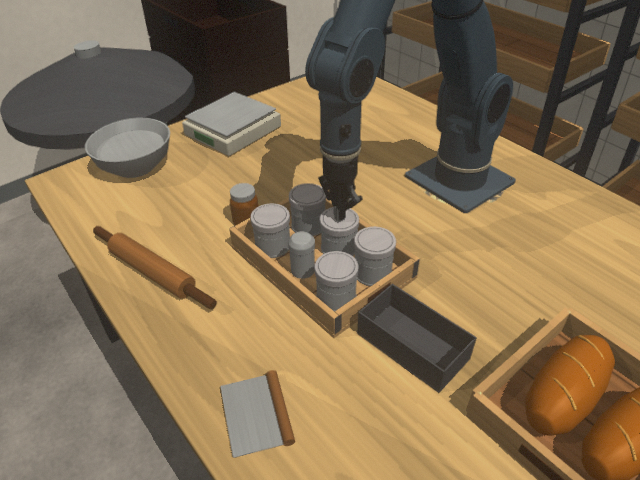

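The fingertips are on the middle of place 1's lid at about (340,215). The shaker (301,255), tin (417,335) and jar (243,205) are where they were at the start.

```bash
python3 -c "
from bench import *
print(hand_in())"
```

```text
the job is handed in; nothing more can be done
None
```

I found the rocking lid at place 1 (near row, middle). I pressed it fully down in the middle and handed the job in at about 15.6 s with the arm still holding it down.

- **Search:** I pressed the edges of the lids at places 5, 2 and 1, in that order. Places 5 and 2 were rigid, at about 10 N per mm. Place 1 gave about 4 mm at its edge with the force rising slowly. I did not test places 0 and 3, because the rocking lid had already been found.
- **Final press:** Pressed in the middle, the lid began to sink at about 6 N, went down 6 mm and stopped on the rim. The last reading was a steady 22 N.
- **Surroundings:** In the last picture the shaker, loaf tin and jar stand where they were at the start.
- **Checks that disagreed:**
  - The force at place 1's edge reached 5–9 N near the end of its travel, above the 1–2 N stated. The 6 mm sink at the expected force confirmed it was the right lid.
  - Contact showed the lid tops at about z = 0.111–0.115, lower than the roughly 0.118 from the camera.
  - Triangulated heights for place 5 and the shaker came out wrong because of a bad match between views. I used the top view alone for their positions.

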